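# Hook the filter cassette under its lip and snap it down

### The arm

A 6-joint arm with a two-finger parallel gripper is mounted at the origin on a cart in front of the work surface, level with it; the furniture and walls round the work are solid. World frame = base frame: x ahead of the robot, y to its left, z up, the work surface at z = 0. Lengths are in mm, angles in rad, forces in N, time in s.
With the tool pointing down it reaches from about 350 to 725 mm from the base axis. Payload 4.3 kg.
Tool frame: the origin (TCP) lies between the finger pads; the fingertips stand manip.tips_ahead ahead of it and the grasp point (between the pads) lies 3 mm ahead of it (manip.tips_ahead is the distance from the TCP to the fingertips, in mm); z points along the fingers, y is the line along which they close (so a half turn about z gives the same grasp; the last joint's range is limited). The gripper opens to 85 mm and grips with 20 to 120 N. Pads are 22 mm wide; open, the fingers measure 114 mm over their backs; the gripper's body (76 mm by 85 mm) begins 54 mm behind the grasp point. The pads swing forward as they close: fully open they stand 13 mm farther back than shut.
Start: joints at [1.084, 0.377, 0.081, 1.274, 0, 1.46], TCP at [211.578, 534.695, 253.329] pointing down, gripper open.
Joint ranges: [-2.72, 2.72], [-0.84, 1.66], [-1.02, 1.22], [-1.77, 2.12], [-1.37, 1.28], [-3.14, 3.14]. Speed limits (rad/s): [2.57, 2.57, 3.14, 3.14, 3.14, 3.14].

### API

Orientations are given as a unit quaternion [w, x, y, z].
In Python, from cell import manip gives the robot as it stands. The module is installed in compiled form; this text tells all that it offers.
- The arm moves only by the shell command python3 -m handwheel 'ROWS'. ROWS is JSON, a list of rows, each an object with "fingers": the finger opening in mm, from 0 to 85.4; "xyz": the shift along the tool's x, y, z in mm, a list of three; "twist": the turn, a rotation vector about the tool's x, y, z in degrees, a list of three. In form: [{"fingers": fingers, "xyz": [dx, dy, dz], "twist": [rx, ry, rz]}, ...]. A call has 1 to 5 rows; each row shifts and turns the commanded pose from where the row before left it, along the tool's axes as they then stand; what a row does not reach is not made up. A row lasts 1/12 s, in which the tool goes at most 41.7 mm and 7.16 degrees, less where a joint would pass 70% of its speed; a pose out of reach is approached as far as the arm can. A call with a gripper value outside its range is refused whole. The fingers move at their own pace and stop on an object; the grip force is fixed at half the most. Time passes only in rows, so rows that do not move let the fingers close. It gives the time, the measured TCP pose, the force, the opening and the grip force at its end, in the units of the state.
- manip.read_state(): the state, without advancing time (a new reading comes with each control period).
- manip.get_image(name): name is "scene" or "top" or "wrist"; returns (picture, depth): 480x640x3 uint8, red, green, blue; 480x640 float32, mm along the optical axis (not along the pixel's ray), 0 where there is no reading.
- manip.camera_info(name): a dict with "fx", "fy", "cx", "cy" (pixels), "k1" (the pictures are not rectified: a ray, as slopes to the right and down, at radius r is drawn at 1 + k1 r^2 times it, then the intrinsics apply), "R" (3x3) and "t" (3): a world point X has camera coordinates R X + t; the wrist camera has in their place "mount" (4x4, takes a point from camera to tool coordinates, whose origin is the TCP and whose axes are the flange's). Camera axes: x right, y down, z forward; pixel columns grow to the right and rows downward; lengths in mm; the calibration is good to about 2 mm. A picture is of the moment at which its call begins: read the wrist's pose just before it. camera_info takes no time and is no camera call.
- manip.job_done(): hands the job in; it is judged then, once.
The state is a dict: "t": time; "q": joint angles; "joint_vel": joint speeds; "joint_torque": joint torques, N m; "eef_pos": TCP position; "orientation": TCP orientation; "contact_force": force on the tool from outside, world axes, zero at the start; "moment": the same for the moment, N m; "width": opening from 0.0 (shut) to 1.0 (fully open); "grip_force": force on a finger pad.
Only numpy, scipy, OpenCV 4.12 (cv2) and the standard library are available. Lean on these libraries where they do the work, as an engineer would, in place of code of your own. Each camera call takes 0.05 s, during which the arm holds its last target. There are 200 camera calls.

### The job

Put the filter cassette back into the blue dust filter housing: hook its orange-striped edge fully home under the orange lip while the other edge is still raised, then swing that edge down until the cassette lies flat on its seat and the red spring catch has snapped shut over it. Work gently, by feel, without forcing anything against the housing, leave the other things on the bench where they are, and let go.

Things in the scene. Friction and masses are not known exactly. Their poses are not given: they have to be found in the camera images.
- cassette: Loose black filter cassette with white pleats, 130 (x) x 100 (y) mm, about 0.25 kg. Origin: centre of the underside; z up. A 6 mm thick plate makes both edges; between x = -51 and +35 it is 12 mm thick (pleats to 14). The edge at +x carries an orange stripe and goes under the lip. Grey handle bar on top: 14 mm thick in x, 60 mm long in y, from 26 to 54 mm above the underside.
- tongue (a point): Centre of the upper border of the cassette's striped edge: 65 mm from its origin along its +x, 6 mm above its underside.
- grip (a point): On the cassette's handle bar, where to grip it from above with the fingers closing along the cassette's x: over its origin, 42 mm above its underside.
- housing: Blue fixed housing, 184 (x) x 146 (y) mm, sides 34 mm high; origin: centre of the underside, z up, its x turned at most 0.3 rad from the world's. In it a grey carrier (see the points) holds the cassette, cassette axes along housing axes. All of it is rigid but the catch: stay below about 15 N between cassette and housing; above 30 N it counts as broken.
- seat (a point): Nominal middle of the carrier's flat seat, 26 mm above the housing's underside. The whole carrier (seat, lip, stop, sills, catch) stands up to 10 mm either way off nominal along housing x and up to 2.5 mm higher or lower, unreported, differently each time: find it by feel. It does not yield. Cheeks (10 mm over the seat) leave 6 mm either side of the cassette.
- lip_stop (a point): Nominal foot of the carrier's stop, 65 mm from the seat's middle along housing +x, at seat height; the striped edge must bear on it. The orange lip reaches 18 mm from the stop back over the seat, 15 mm of height free below it, top 19 mm over the seat, border flared up another 4 mm. The cassette fits with 2 mm to spare in x: the sills at the -x end (10 mm high) stand 132 mm from the stop.
- catch (a joint): Red sprung catch in the middle of the carrier's -x end (28 mm wide): 0 m when shut, grows as it is pushed out to -x, up to 0.011. Shut, its nose reaches 3.5 to 5.5 mm over the cassette's plain edge, 7.5 mm above the seat; a steep ramp rises from it to 23 mm over the seat. The edge swung down pushes it out by itself (under 10 N), then it snaps back. It reads 0 also when the cassette is out.
- pliers: Bystander: pliers with red handles, 176 mm long, lying flat; leave alone.
- tape_measure: Bystander: yellow tape measure, 77 x 99 x 68 mm; leave alone.
- offcut_2: Bystander: wooden block, 62 x 63 x 38 mm; leave alone.
- battery_pack: Bystander: black tool battery, 75 x 113 x 61 mm; leave alone.

How it is judged (in metres and radians):
On the way:
1. the orange-striped edge is low down at or under the lip while the cassette still slopes (x of tongue in the frame of housing above 0.0525 m and z of tongue in the frame of housing below 0.0435 m and angle between cassette's own z axis and vertical above 0.09 rad), for 0.2 s.
At the end, for the whole second after the job is handed in: The cassette rests flat (within 2 degrees) on its seat, underside 20.5 to 30.5 mm above the housing's, striped edge at least 51.5 mm beyond the housing's origin along its x, origin within 16 mm of the housing's in plan, and the catch is within 1.5 mm of shut (angle between cassette's own z axis and vertical below 0.035 rad and z of cassette in the frame of housing between 0.0205 and 0.0305 m and x of tongue in the frame of housing above 0.0515 m and horizontal distance between cassette and housing below 0.016 m and value of joint catch below 0.0015 m and linear speed of cassette below 0.01 m/s); the robot touches nothing.
It fails at once if cassette pressed against the housing (with its carrier and catch) with more than 30 N (contact force between cassette and housing above 30 N).
It fails at once if a bystander (pliers, tape measure, wood offcut, battery pack) moved more than 20 mm (distance of any of pliers, tape_measure, offcut_2, battery_pack from where it was at the start of the episode above 0.02 m).
It also fails if it takes over 54 s, if anything falls off the work surface, if the arm or the gripper's body presses on something with over 40 N, if the wrist force passes 120 N, or if a joint passes its speed limit or range.

## Working session

There is one attempt and no reset: what is moved stays moved. The work goes in short steps, Python scripts to look and compute and a shell command to move; the robot and the scene stay as the last step left them, time stands still between calls to the robot, and variables do not carry over. Pictures are saved under pics/ and viewed, at most 10 in all, crops included, and the job is handed in when it is done.

```bash
mkdir -p pics; ls
cat > h.py <<'E'
import numpy as np, cv2
from cell import manip
from scipy.spatial.transform import Rotation as Ro
def snap(n,f):
    p,d=manip.get_image(n); cv2.imwrite('pics/'+f+'.png',p[:,:,::-1]); np.save('pics/'+f+'_d.npy',d); return p,d
def rays(n,uv):
    c=manip.camera_info(n); uv=np.asarray(uv,float).reshape(-1,2)
    x=np.c_[(uv[:,0]-c['cx'])/c['fx'],(uv[:,1]-c['cy'])/c['fy']]; s=x.copy()
    for _ in range(10): s=x/(1+c['k1']*(s**2).sum(1,keepdims=True))
    return np.c_[s,np.ones(len(s))]
def world(n,uv,dep):
    c=manip.camera_info(n); r=rays(n,uv)*np.asarray(dep).reshape(-1,1)
    return (r-np.array(c['t']))@np.array(c['R'])
def onplane(n,uv,z):
    a=world(n,uv,np.zeros(len(np.asarray(uv).reshape(-1,2)))); b=world(n,uv,np.ones(len(a)))
    return a+(b-a)*((z-a[:,2:])/(b-a)[:,2:])
E
python3 - <<'E'
from h import *
s=manip.read_state();print(s,manip.tips_ahead)
snap('top','top');snap('scene','scene')
for n in('top','scene'):print(manip.camera_info(n))
E
```

```text
pics
{'t': 0.0, 'q': array([1.08365289e+00, 3.78054695e-01, 7.96403686e-02, 1.27439472e+00,
       1.43643102e-05, 1.46053904e+00]), 'joint_vel': array([-8.20854830e-04, -6.93115399e-05, -1.71633970e-03,  3.95805804e-04,
       -1.90856785e-03, -6.68938959e-04]), 'joint_torque': array([-1.02484089e-03, -4.63597190e+01,  2.69878185e+01,  2.10298738e-02,
       -2.43621080e-04, -1.32434607e-05]), 'eef_pos': array([211.29939438, 534.12083611, 252.37120725]), 'orientation': array([-3.03014472e-04,  1.87329671e-01,  9.82296585e-01, -9.59685780e-04]), 'contact_force': array([ 0.3029021 , -0.46608984,  0.62208491]), 'moment': array([ 0.04374087, -0.06307143,  0.00847866]), 'grip_force': 0.0, 'width': 0.9976154022921321} 22.0
{'fx': 513.8311891906379, 'fy': 513.8311891906379, 'cx': 330.1116579866259, 'cy': 233.28770813893559, 'k1': -0.0735388733716184, 'R': array([[-0.0032285 , -0.99995749, -0.00863699],
       [-0.98342735,  0.00474057, -0.18124066],
       [ 0.1812739 ,  0.00790872, -0.98340085]]), 't': array([  -5.20305741,  571.77204323, 1206.90771074])}
{'fx': 511.2406887418766, 'fy': 511.2406887418766, 'cx': 326.82568645269413, 'cy': 231.66849974210092, 'k1': -0.018958416145863816, 'R': array([[ 0.42734669, -0.90402937,  0.01028151],
       [-0.38067359, -0.1902412 , -0.90492867],
       [ 0.82003806,  0.38280437, -0.42543905]]), 't': array([-274.03845513,  275.93040275, 1100.91047572])}
```

View pics/top.png

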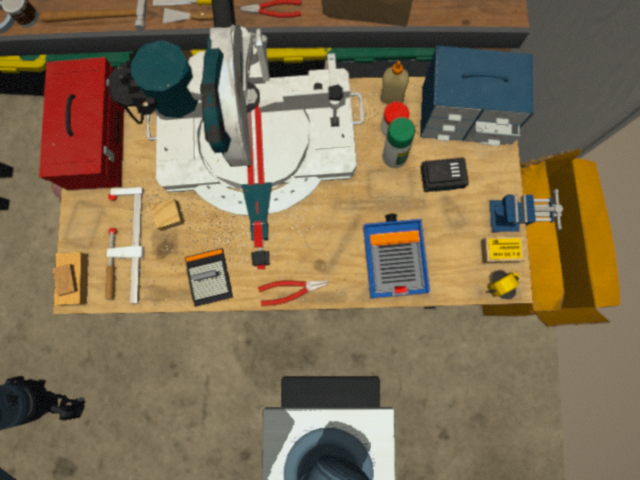

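View pics/scene.png

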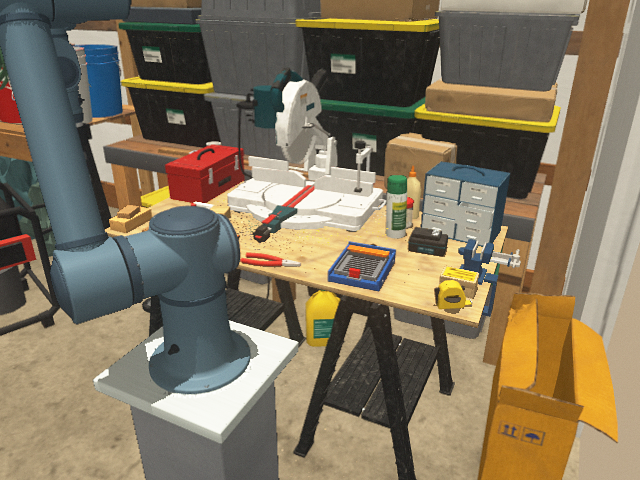

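The top view shows the cassette at about (208,277), with its orange stripe toward +x at (205,257), and the housing at about (397,258), with its lip at (397,239) and catch at (400,290). In the scene view the arm stands on the left, clear of the bench. The pliers lie at (290,290), between cassette and housing.

```bash
python3 - <<'E'
from h import *
p=cv2.imread('pics/top.png');d=np.load('pics/top_d.npy');hsv=cv2.cvtColor(p,cv2.COLOR_BGR2HSV)
def comp(m,win,z,name):
    k=np.zeros(m.shape,np.uint8);u0,v0,u1,v1=win;k[v0:v1,u0:u1]=m[v0:v1,u0:u1]
    n,l,st,_=cv2.connectedComponentsWithStats(k);i=1+st[1:,4].argmax();v,u=np.nonzero(l==i)
    uv=np.c_[u,v];w=onplane('top',uv,z)[:,:2].astype(np.float32)
    r=cv2.minAreaRect(w);print(name,len(u),r,'depth z',np.percentile(world('top',uv,d[v,u])[:,2],[5,50,95]))
    return w
H,S,V=cv2.split(hsv)
comp(((H>100)&(H<125)&(S>120)&(V>60)).astype(np.uint8),(350,205,440,310),34,'blue')
org=((H>5)&(H<18)&(S>200)&(V>180)).astype(np.uint8)
comp(org,(360,225,430,255),45,'lip'); comp(org,(180,245,240,270),6,'stripe')
comp(((H<4)|(H>175)).astype(np.uint8)*(S>180).astype(np.uint8),(380,280,420,305),45,'catch')
comp((V<75).astype(np.uint8),(180,245,240,310),6,'cass black')
# full cassette: not wood
k=(((V<75)|(S<60)|(org>0))).astype(np.uint8);k=cv2.morphologyEx(k,cv2.MORPH_CLOSE,np.ones((5,5)))
comp(k,(180,243,240,310),6,'cass')
m=(d>0);vv,uu=np.mgrid[245:305,180:240];w=world('top',np.c_[uu.ravel(),vv.ravel()],d[245:305,180:240].ravel())
b=w[(w[:,2]>38)&(w[:,2]<70)];print('bar',len(b),b.mean(0),b.min(0),b.max(0),cv2.minAreaRect(b[:,:2].astype(np.float32)))
vv,uu=np.mgrid[215:305,355:440];w=world('top',np.c_[uu.ravel(),vv.ravel()],d[215:305,355:440].ravel())
print('table',np.median(w[w[:,2]<15][:,2]))
E
cat > /dev/null; python3 -c "
import cv2;p=cv2.imread('pics/top.png')[215:315,170:440];cv2.imwrite('pics/c1.png',cv2.resize(p,(800,296),interpolation=2))"
```

```text
blue 1189 ((515.0708618164062, -168.77435302734375), (185.6520538330078, 143.15155029296875), 4.929020881652832) depth z [18.17728113 25.19427373 38.6610098 ]
lip 470 ((560.62353515625, -165.5242919921875), (25.748083114624023, 116.67379760742188), 4.987391471862793) depth z [38.87921103 42.95757552 47.60245846]
stripe 136 ((526.1298217773438, 314.7016906738281), (9.545995712280273, 92.33332061767578), 13.51685619354248) depth z [ 1.88501444  5.65815003 10.12625885]
catch 56 ((434.0260009765625, -176.0387420654297), (24.366247177124023, 12.074773788452148), 89.6552505493164) depth z [40.97317098 46.7319403  50.97310526]
cass black 509 ((464.04736328125, 298.64300537109375), (112.08403778076172, 98.09541320800781), 13.012351989746094) depth z [ 1.61882224  6.3796464  14.14765083]
cass 1873 ((470.2711486816406, 300.21142578125), (124.80083465576172, 98.24188232421875), 13.335153579711914) depth z [ 2.8750595  11.45090138 52.47486347]
bar 163 [469.00865982 299.62436501  52.02671857] [456.6161088  270.56123919  38.02383375] [482.63545251 330.04586321  59.4610553 ] ((469.7619323730469, 300.5513916015625), (15.049220085144043, 59.63121795654297), 13.96337890625)
table -0.6225809424560939
```

View pics/c1.png

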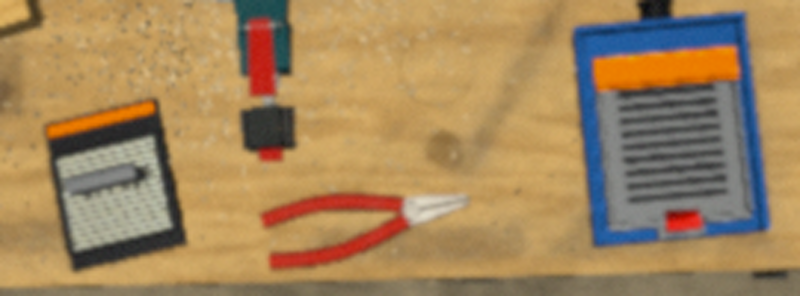

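The crop confirms the layout: stripe at the cassette's far edge, lip at the housing's far edge and red catch at its near edge. The cassette yaw comes out near 13.7° and the housing yaw near 4.9°. Next I work out the approach.

```bash
cat >> h.py <<'E'
def tgt(yaw_deg,pitch_deg=0):
    # tool z down, tool y along cassette x (yaw); pitch>0: cassette +x edge lowered
    R=Ro.from_euler('z',yaw_deg,degrees=True)*Ro.from_euler('y',pitch_deg,degrees=True)
    C=R.as_matrix(); return np.c_[C[:,1],C[:,0],-C[:,2]]
def go(pos,R):
    s=manip.read_state();q=s['orientation'];T=Ro.from_quat([q[1],q[2],q[3],q[0]]).as_matrix()
    print('t',s['t'],'pos',s['eef_pos'].round(1),'f',s['contact_force'].round(1),'w',round(s['width'],3))
    print('tool shift before turn',(T.T@(np.array(pos)-s['eef_pos'])).round(2),'after turn',(R.T@(np.array(pos)-s['eef_pos'])).round(2),'twist',np.degrees(Ro.from_matrix(T.T@R).as_rotvec()).round(2))
E
python3 - <<'E'
from h import *
go([470,300.3,150],tgt(13.7))
d=np.load('pics/top_d.npy');vv,uu=np.mgrid[180:272,240:290];w=world('top',np.c_[uu.ravel(),vv.ravel()],d[180:272,240:290].ravel())
for a in range(440,640,25):
    k=w[(w[:,0]>a)&(w[:,0]<a+25)]; 
    if len(k):print(a,k[:,2].max(),k[k[:,2]>20][:,1].min() if (k[:,2]>20).any() else None)
E
```

```text
t 0.1 pos [211.3 534.2 252.5] f [ 0.5 -1.2  0. ] w 0.993
tool shift before turn [-326.63 -122.13  102.6 ] after turn [-288.51  195.94  102.45] twist [-1.000e-01  4.000e-02  5.471e+01]
465 52.07907325150914 151.4427657916799
490 73.15453126370733 138.09927051388337
515 82.69194194396302 141.31584780853015
540 80.26114882392734 143.25873580618654
565 84.02607214167244 144.17163858510207
590 80.73031970502538 146.1543761336291
615 75.1733835263238 94.70860978902391
```

```bash
python3 -m handwheel '[{"fingers":85,"xyz":[-36,-13.5,5],"twist":[0,0,0]},{"fingers":85,"xyz":[-36,-13.5,5],"twist":[0,0,0]},{"fingers":85,"xyz":[-36,-13.5,5],"twist":[0,0,0]},{"fingers":85,"xyz":[-36,-13.5,5],"twist":[0,0,0]},{"fingers":85,"xyz":[-36,-13.5,5],"twist":[0,0,0]}]'
python3 -m handwheel '[{"fingers":85,"xyz":[-36,-13.5,5],"twist":[0,0,0]},{"fingers":85,"xyz":[-36,-13.5,5],"twist":[0,0,0]},{"fingers":85,"xyz":[-36,-13.5,5],"twist":[0,0,0]},{"fingers":85,"xyz":[-36,-13.5,5],"twist":[0,0,0]},{"fingers":85,"xyz":[0,0,0],"twist":[0,0,6.8]}]'
python3 -m handwheel '[{"fingers":85,"xyz":[0,0,0],"twist":[0,0,6.8]},{"fingers":85,"xyz":[0,0,0],"twist":[0,0,6.8]},{"fingers":85,"xyz":[0,0,0],"twist":[0,0,6.8]},{"fingers":85,"xyz":[0,0,0],"twist":[0,0,6.8]},{"fingers":85,"xyz":[0,0,0],"twist":[0,0,6.8]}]'
python3 -m handwheel '[{"fingers":85,"xyz":[0,0,0],"twist":[0,0,6.8]},{"fingers":85,"xyz":[0,0,0],"twist":[0,0,6.8]},{"fingers":85,"xyz":[0,0,0],"twist":[0,0,0]},{"fingers":85,"xyz":[0,0,0],"twist":[0,0,0]}]'
python3 - <<'E'
from h import *
go([470,300.3,45],tgt(13.7))
s=manip.read_state();p,d=snap('wrist','w1');c=manip.camera_info('wrist');print(c)
q=s['orientation'];T=Ro.from_quat([q[1],q[2],q[3],q[0]]).as_matrix()
vv,uu=np.nonzero(d>0);r=rays('wrist',np.c_[uu,vv])*d[vv,uu][:,None];M=np.array(c['mount'])
w=(r@M[:3,:3].T+M[:3,3])@T.T+s['eef_pos']
b=w[(w[:,2]>44)&(w[:,2]<70)&(abs(w[:,0]-470)<60)&(abs(w[:,1]-300)<60)].astype(np.float32)
print(len(b),cv2.minAreaRect(b[:,:2]),np.median(b[:,2]))
hsv=cv2.cvtColor(p,cv2.COLOR_RGB2HSV);h,S,V=[x[vv,uu] for x in cv2.split(hsv)]
o=w[(h>5)&(h<18)&(S>180)&(V>150)&(w[:,2]<15)&(abs(w[:,0]-520)<60)&(abs(w[:,1]-310)<80)].astype(np.float32);print(len(o),o.mean(0),cv2.minAreaRect(o[:,:2]))
E
```

```text
t: 0.52
eef_pos: [354.8, 404.2, 227.7]
orientation: [-0.0, 0.187, 0.982, -0.0]
contact_force: [1.2, 0.4, -0.2]
width: 0.997
grip_force: 0.0
t: 0.93
eef_pos: [472.3, 297.7, 206.7]
orientation: [0.001, 0.249, 0.968, -0.001]
contact_force: [-0.7, 1.7, 0.2]
width: 0.996
grip_force: 0.0
t: 1.35
eef_pos: [467.8, 302.2, 207.8]
orientation: [-0.0, 0.521, 0.854, -0.0]
contact_force: [1.3, -0.8, -1.3]
width: 0.993
grip_force: 0.0
t: 1.68
eef_pos: [467.8, 302.4, 207.9]
orientation: [-0.0, 0.614, 0.789, -0.0]
contact_force: [0.0, 0.3, -0.2]
width: 0.997
grip_force: 0.0
t 1.6833 pos [467.8 302.4 207.9] f [ 0.   0.3 -0.2] w 0.997
tool shift before turn [ -2.51   1.74 162.9 ] after turn [ -2.52   1.62 162.9 ] twist [-0.05  0.01  0.49]
{'fx': 397.7663225251131, 'fy': 397.7663225251131, 'cx': 319.5214379511213, 'cy': 237.82271613155538, 'k1': -0.05476397927327086, 'mount': array([[-1.45102040e-05, -9.64819275e-01, -2.62913992e-01,
         6.86106294e+01],
       [ 9.99999712e-01, -2.13663050e-04,  7.28892469e-04,
         4.14098982e-01],
       [-7.59424508e-04, -2.62913905e-01,  9.64818999e-01,
        -1.19886252e+02],
       [ 0.00000000e+00,  0.00000000e+00,  0.00000000e+00,
         1.00000000e+00]])}Traceback (most recent call last):
  File "<stdin>", line 8, in <module>
cv2.error: OpenCV(4.12.0) /io/opencv/modules/imgproc/src/convhull.cpp:143: error: (-215:Assertion failed) total >= 0 && (depth == CV_32F || depth == CV_32S) in function 'convexHull'
```

View pics/w1.png

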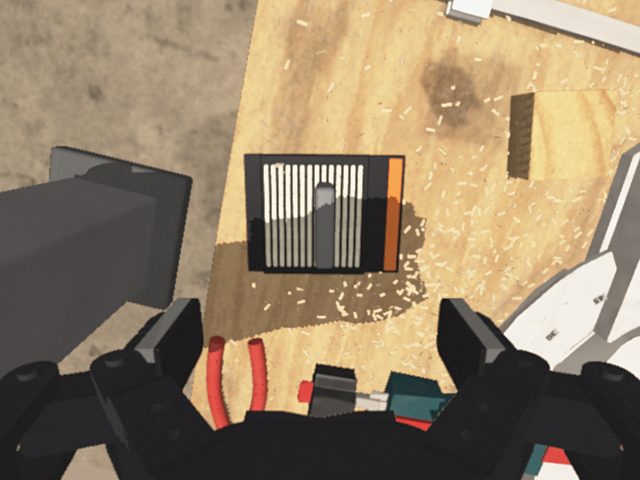

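The wrist view shows the cassette square in the picture, bar at about (324,227) and stripe at (394,213). It lies where expected. I'll find out why the depth filter came back empty.

Run:
```python
from h import *
s=manip.read_state();c=manip.camera_info('wrist');d=np.load('pics/w1_d.npy');p=cv2.imread('pics/w1.png')
q=s['orientation'];T=Ro.from_quat([q[1],q[2],q[3],q[0]]).as_matrix();M=np.array(c['mount'])
def W(uv,z):
    r=rays('wrist',uv)@M[:3,:3].T@T.T;o=T@M[:3,3]+s['eef_pos'];return o+r*((z-o[2])/r[:,2:])
print('depth',(d>0).mean(),d[227,324],d[100,300])
print(W([[324,227]],54),W([[324,185],[324,268]],54))
print(W([[247,155],[403,156],[250,271],[399,271]],6))
```

```text
depth 0.9959928385416666 281.89694 310.95145
[[471.05150778 305.12477088  54.        ]] [[463.67625349 333.99222183  54.        ]
 [478.66609235 275.3361164   54.        ]]
[[400.35629494 336.13649256   6.        ]
 [521.13927836 365.85554666   6.        ]
 [422.39519882 240.64932121   6.        ]
 [546.68107733 272.00317676   6.        ]]
```

```bash
python3 -m handwheel '[{"fingers":85,"xyz":[0,3,38],"twist":[0,0,0]},{"fingers":85,"xyz":[0,0,38],"twist":[0,0,0]},{"fingers":85,"xyz":[0,0,38],"twist":[0,0,0]},{"fingers":85,"xyz":[0,0,30],"twist":[0,0,0]},{"fingers":40,"xyz":[0,0,18],"twist":[0,0,0]}]'
python3 -m handwheel '[{"fingers":0,"xyz":[0,0,0],"twist":[0,0,0]},{"fingers":0,"xyz":[0,0,0],"twist":[0,0,0]},{"fingers":0,"xyz":[0,0,0],"twist":[0,0,0]},{"fingers":0,"xyz":[0,0,0],"twist":[0,0,0]},{"fingers":0,"xyz":[0,0,0],"twist":[0,0,0]}]'
python3 -m handwheel '[{"fingers":0,"xyz":[0,0,0],"twist":[0,0,0]},{"fingers":0,"xyz":[0,0,0],"twist":[0,0,0]},{"fingers":0,"xyz":[0,0,0],"twist":[0,0,0]}]'
```

```text
t: 2.15
eef_pos: [468.6, 302.0, 42.5]
orientation: [-0.001, 0.615, 0.789, -0.002]
contact_force: [-0.4, 0.5, -0.2]
width: 0.881
grip_force: 0.0
t: 2.57
eef_pos: [472.4, 304.0, 48.5]
orientation: [0.001, 0.615, 0.788, 0.002]
contact_force: [-4.6, -1.9, 1.7]
width: 0.152
grip_force: 59.3
t: 2.82
eef_pos: [472.6, 304.1, 48.4]
orientation: [0.001, 0.615, 0.788, 0.002]
contact_force: [-1.1, -0.1, 6.6]
width: 0.152
grip_force: 60.2
```

```bash
python3 -m handwheel '[{"fingers":0,"xyz":[0,0,-5],"twist":[0,0,0]},{"fingers":0,"xyz":[0,0,-35],"twist":[0,0,0]},{"fingers":0,"xyz":[0,0,-40],"twist":[0,0,0]},{"fingers":0,"xyz":[0,0,-40],"twist":[0,0,0]},{"fingers":0,"xyz":[0,0,-35],"twist":[0,0,0]}]'
cat >> h.py <<'E'
HO=np.array([515.5,-167.5,0]);HY=4.9
HR=Ro.from_euler('z',HY,degrees=True).as_matrix()
TC=48.4   # TCP height above cassette underside in the grasp
def tcp(tx,tz,pitch,y=0,tc=TC):
    "TCP for tongue's LOWER border at housing (tx, tz)"
    C=HR@Ro.from_euler('y',pitch,degrees=True).as_matrix()
    return HO+HR@np.array([tx,y,tz])+C@np.array([-65,0,tc]), tgt(HY,pitch)
def tongue(tc=TC):
    s=manip.read_state();q=s['orientation'];T=Ro.from_quat([q[1],q[2],q[3],q[0]]).as_matrix()
    C=np.c_[T[:,1],T[:,0],-T[:,2]];L=HR.T@(s['eef_pos']+C@np.array([65,0,-tc])-HO);U=HR.T@(s['eef_pos']+C@np.array([65,0,6-tc])-HO)
    P=HR.T@(s['eef_pos']+C@np.array([-65,0,-tc])-HO)
    rel=np.degrees(Ro.from_matrix(HR.T@C).as_rotvec())
    print('t',round(s['t'],2),'low',L.round(1),'up',U.round(1),'plain',P.round(1),'rel',rel.round(2),'F(h)',(HR.T@s['contact_force']).round(1),'M',s['moment'].round(2),'w',round(s['width'],3),round(s['grip_force']))
E
python3 - <<'E'
from h import *
s=manip.read_state();go([475,-167,s['eef_pos'][2]],tgt(HY));print(tcp(22,60,15)); tongue()
d=np.load('pics/top_d.npy');vv,uu=np.mgrid[215:305,355:440];w=world('top',np.c_[uu.ravel(),vv.ravel()],d[215:305,355:440].ravel())
L=(w-HO)@HR
for a in range(-100,100,4):
    k=L[(L[:,0]>=a)&(L[:,0]<a+4)];print(a,*[k[(k[:,1]>lo)&(k[:,1]<hi)][:,2].mean().round(0) for lo,hi in((-10,10),(-45,-20),(20,45))],end=' | ')
E
```

```text
t: 3.23
eef_pos: [470.6, 303.0, 203.7]
orientation: [0.0, 0.616, 0.788, 0.0]
contact_force: [2.1, -0.2, -3.2]
width: 0.156
grip_force: 59.7
t 3.2333 pos [470.6 303.  203.7] f [ 2.1 -0.2 -3.2] w 0.156
tool shift before turn [-4.5706e+02 -1.0960e+02 -3.0000e-02] after turn [-468.66  -35.76    0.  ] twist [ 0.01 -0.    9.12]
(array([ 487.34493893, -169.91374019,  123.57404792]), array([[-8.54169231e-02,  9.62395653e-01, -2.57873138e-01],
       [ 9.96345296e-01,  8.25064121e-02, -2.21075265e-02],
       [-1.73472348e-18, -2.58819045e-01, -9.65925826e-01]]))
t 3.23 low [ 59.6 482.9 155.3] up [ 59.6 482.9 161.3] plain [-68.7 462.3 155.3] rel [ 0.   -0.01  9.12] F(h) [ 2.1 -0.4 -3.2] M [ 0.05 -0.11  0.01] w 0.156 60
-100 -1.0 0.0 -1.0 | -96 13.0 13.0 13.0 | -92 31.0 22.0 22.0 | -88 48.0 23.0 24.0 | -84 46.0 32.0 35.0 | -80 46.0 28.0 30.0 | -76 40.0 24.0 25.0 | -72 24.0 25.0 24.0 | -68 23.0 25.0 24.0 | -64 23.0 24.0 24.0 | -60 23.0 23.0 24.0 | -56 25.0 24.0 24.0 | -52 23.0 25.0 24.0 | -48 25.0 25.0 23.0 | -44 24.0 25.0 23.0 | -40 24.0 25.0 25.0 | -36 24.0 25.0 25.0 | -32 24.0 25.0 24.0 | -28 24.0 24.0 24.0 | -24 25.0 25.0 25.0 | -20 24.0 24.0 25.0 | -16 25.0 24.0 23.0 | -12 24.0 24.0 24.0 | -8 24.0 23.0 24.0 | -4 23.0 24.0 25.0 | 0 23.0 23.0 23.0 | 4 25.0 24.0 24.0 | 8 24.0 23.0 23.0 | 12 25.0 24.0 24.0 | 16 23.0 24.0 23.0 | 20 24.0 24.0 23.0 | 24 24.0 24.0 24.0 | 28 27.0 27.0 30.0 | 32 38.0 35.0 37.0 | 36 43.0 43.0 43.0 | 40 43.0 44.0 43.0 | 44 43.0 42.0 42.0 | 48 44.0 43.0 42.0 | 52 44.0 43.0 43.0 | 56 42.0 42.0 41.0 | 60 28.0 41.0 33.0 | 64 21.0 21.0 21.0 | 68 20.0 23.0 22.0 | 72 21.0 21.0 21.0 | 76 21.0 22.0 22.0 | 80 26.0 28.0 26.0 | 84 40.0 35.0 38.0 | 88 37.0 37.0 38.0 | 92 29.0 nan nan | 96 26.0 0.0 -2.0 | <stdin>:6: RuntimeWarning: Mean of empty slice.
  ret = ret.dtype.type(ret / rcount)
```

```bash
python3 -m handwheel '[{"fingers":0,"xyz":[-20,-5,0],"twist":[0,0,0]},{"fingers":0,"xyz":[-39,-9.4,0],"twist":[0,0,0]},{"fingers":0,"xyz":[-39,-9.4,0],"twist":[0,0,0]},{"fingers":0,"xyz":[-39,-9.4,0],"twist":[0,0,0]},{"fingers":0,"xyz":[-39,-9.4,0],"twist":[0,0,0]}]'
python3 -m handwheel '[{"fingers":0,"xyz":[-39,-9.4,0],"twist":[0,0,0]},{"fingers":0,"xyz":[-39,-9.4,0],"twist":[0,0,0]},{"fingers":0,"xyz":[-39,-9.4,0],"twist":[0,0,0]},{"fingers":0,"xyz":[-39,-9.4,0],"twist":[0,0,0]},{"fingers":0,"xyz":[-39,-9.4,0],"twist":[0,0,0]}]'
python3 -m handwheel '[{"fingers":0,"xyz":[-39,-9.4,0],"twist":[0,0,0]},{"fingers":0,"xyz":[-28,-6.5,0],"twist":[0,0,0]},{"fingers":0,"xyz":[-15,-3,0],"twist":[0,0,0]},{"fingers":0,"xyz":[0,0,0],"twist":[0,0,4.5]},{"fingers":0,"xyz":[0,0,0],"twist":[0,0,4.5]}]'
python3 -m handwheel '[{"fingers":0,"xyz":[0,0,0],"twist":[5.4,0,0]},{"fingers":0,"xyz":[0,0,0],"twist":[5.4,0,0]},{"fingers":0,"xyz":[0,0,0],"twist":[5.4,0,0]},{"fingers":0,"xyz":[0,0,0],"twist":[0,0,0]},{"fingers":0,"xyz":[0,0,0],"twist":[0,0,0]}]' >/dev/null
python3 - <<'E'
from h import *
tongue();go(*tcp(23,60,16))
p,d=snap('top','top2');q,e=snap('wrist','w2');q2,_=snap('scene','s2')
a=cv2.resize(p[190:310,330:470],(560,480),interpolation=2);b=q2[200:320,290:440]
cv2.imwrite('pics/c2.png',np.hstack([cv2.resize(q,(400,300)),cv2.resize(a,(400,300))])[:,:,::-1])
E
```

```text
t: 3.65
eef_pos: [471.4, 120.6, 201.4]
orientation: [-0.0, 0.615, 0.788, -0.0]
contact_force: [0.8, 0.4, -3.3]
width: 0.156
grip_force: 59.6
t: 4.07
eef_pos: [473.0, -80.1, 201.4]
orientation: [-0.0, 0.615, 0.788, 0.0]
contact_force: [1.3, -0.6, -3.6]
width: 0.15
grip_force: 59.6
t: 4.48
eef_pos: [474.8, -163.8, 201.1]
orientation: [-0.0, 0.678, 0.735, -0.0]
contact_force: [-0.0, 1.0, -4.2]
width: 0.151
grip_force: 59.6
t 4.9 low [ 10.1   8.7 135.1] up [ 11.8   8.7 140.8] plain [-114.7    8.3  171.4] rel [ 0.06 16.24  0.17] F(h) [-0.2  0.3 -3.8] M [ 0.02 -0.46  0.02] w 0.15 60
t 4.9 pos [ 476.2 -162.3  199.7] f [-0.3  0.3 -3.8] w 0.15
tool shift before turn [-8.65 33.11 68.75] after turn [-8.5  32.85 68.89] twist [-0.24 -0.04  0.18]
```

View pics/c2.png

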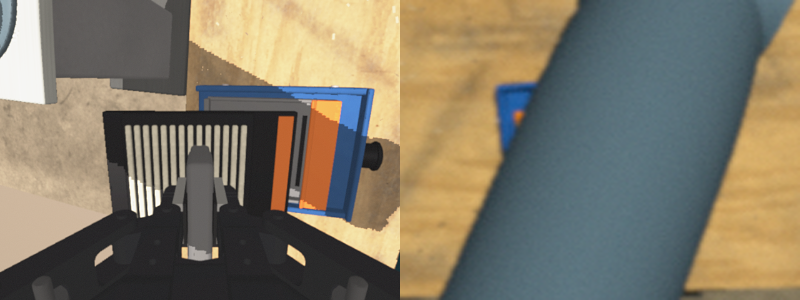

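In the left (wrist) half the tilted cassette hangs behind the lip, with its stripe at about (285,165) and the lip at (318,150). The +y wall of the housing is visible along v≈90. The arm blocks the top camera. I'll measure the relative y and the lip border in the wrist picture.

Run:
```python
from h import *
s=manip.read_state();c=manip.camera_info('wrist');d=np.load('pics/w2_d.npy');p=cv2.imread('pics/w2.png')
q=s['orientation'];T=Ro.from_quat([q[1],q[2],q[3],q[0]]).as_matrix();M=np.array(c['mount'])
v,u=[a.ravel() for a in np.mgrid[0:480,0:640]];r=rays('wrist',np.c_[u,v])*d[v,u][:,None]
L=((r@M[:3,:3].T+M[:3,3])@T.T+s['eef_pos']-HO)@HR
h,S,V=[a.ravel() for a in cv2.split(cv2.cvtColor(p,cv2.COLOR_BGR2HSV))]
bl=(h>100)&(h<125)&(S>120)&(u>300)&(v<360)
k=L[bl];print('blue z',np.percentile(k[:,2],[5,50,95]).round(1))
t=k[(k[:,2]>29)&(k[:,2]<42)]
for a in range(-60,90,25):
    m=t[(t[:,0]>a)&(t[:,0]<a+25)&(t[:,1]>30)]
    if len(m)>5:print('x',a,'outer y',np.percentile(m[:,1],[3,97]).round(1))
for b in(20,40,60):
    m=t[(t[:,1]>b)&(t[:,1]<b+20)&(t[:,0]>60)]
    if len(m)>5:print('y',b,'xmax',np.percentile(m[:,0],[3,97]).round(1))
o=(h>4)&(h<20)&(S>150)&(L[:,2]>35)&(L[:,2]<60)&(L[:,0]<75)&(L[:,1]<75)&(u>400)
m=L[o];print('lip',len(m),np.percentile(m,[2,50,98],axis=0).round(1))
o=(h>4)&(h<20)&(S>150)&(L[:,2]>110)&(L[:,2]<170);m=L[o];print('stripe',len(m),np.percentile(m,[2,50,98],axis=0).round(1))
m=L[(L[:,2]>120)&(L[:,2]<190)&(L[:,0]<20)&(L[:,1]>0)&(v<300)]
for a in(-90,-60,-30,-10):print('cass +y edge',a,np.percentile(m[abs(m[:,0]-a)<6][:,1],98).round(1))
m=L[(L[:,2]<31)&(L[:,2]>15)&(S<60)&(u>300)&(u<560)&(v<350)];print('seat z',len(m),np.percentile(m[:,2],[10,50,90]).round(1))
```

```text
blue z [21.8 24.6 40.9]
x -60 outer y [65.3 71.5]
x -35 outer y [65.6 71.8]
x -10 outer y [65.6 71.6]
x 15 outer y [65.8 71.8]
x 40 outer y [65.4 71.7]
x 65 outer y [31.9 71.2]
y 20 xmax [84.2 89.1]
y 40 xmax [84.2 89. ]
y 60 xmax [61.1 88.6]
lip 7649 [[ 33.1 -57.2  43. ]
 [ 46.7   3.9  44.6]
 [ 59.9  57.3  47.2]]
stripe 3644 [[ -1.4 -12.  143.1]
 [  3.5  23.4 145.3]
 [  8.5  53.9 147.3]]
cass +y edge -90 57.7
cass +y edge -60 58.0
cass +y edge -30 58.0
cass +y edge -10 57.1
seat z 5161 [24.3 25.4 26.5]
```

```bash
python3 -m handwheel '[{"fingers":0,"xyz":[-4,10,20],"twist":[0,0,0]},{"fingers":0,"xyz":[-4,10,24],"twist":[0,0,0]},{"fingers":0,"xyz":[0,10,22],"twist":[0,0,0]},{"fingers":0,"xyz":[0,6,15],"twist":[0,0,0]},{"fingers":0,"xyz":[0,0,0],"twist":[0,0,0]}]' >/dev/null
python3 -m handwheel '[{"fingers":0,"xyz":[0,0,0],"twist":[0,0,0]},{"fingers":0,"xyz":[0,0,0],"twist":[0,0,0]}]' >/dev/null
python3 - <<'E'
from h import *
tongue()
q,e=snap('wrist','w3')
s=manip.read_state();c=manip.camera_info('wrist')
Q=s['orientation'];T=Ro.from_quat([Q[1],Q[2],Q[3],Q[0]]).as_matrix();M=np.array(c['mount'])
v,u=[a.ravel() for a in np.mgrid[0:480,0:640]];r=rays('wrist',np.c_[u,v])*e[v,u][:,None]
L=((r@M[:3,:3].T+M[:3,3])@T.T+s['eef_pos']-HO)@HR
h,S,V=[a.ravel() for a in cv2.split(cv2.cvtColor(q,cv2.COLOR_RGB2HSV))]
o=(h>4)&(h<20)&(S>150)&(L[:,0]<75)&(L[:,2]>30);m=L[o]
for lo,hi in((0,28.5),(31,75)):
    k=m[(m[:,0]>lo)&(m[:,0]<hi)];print(len(k),np.percentile(k,[2,50,98],axis=0).round(1))
m=L[(L[:,2]>42)&(L[:,2]<95)&(L[:,0]<20)&(L[:,0]>-60)&(L[:,1]>30)&(v<300)];print('+y',np.percentile(m[:,1],98))
E
```

```text
t 5.63 low [21.8 -0.  50.9] up [23.4  0.  56.7] plain [-103.2   -0.2   86.9] rel [-0.08 16.05  0.08] F(h) [-0.6 -0.3 -2.8] M [ 0.09 -0.49 -0.  ] w 0.149 60
3756 [[ 11.3 -20.6  56.6]
 [ 16.3  15.1  58.8]
 [ 21.5  46.3 136. ]]
12217 [[ 33.8 -40.7  41.8]
 [ 47.5   8.6  43.3]
 [ 60.9  56.5  45.9]]
+y 49.53211862230137
```

View pics/w3.png

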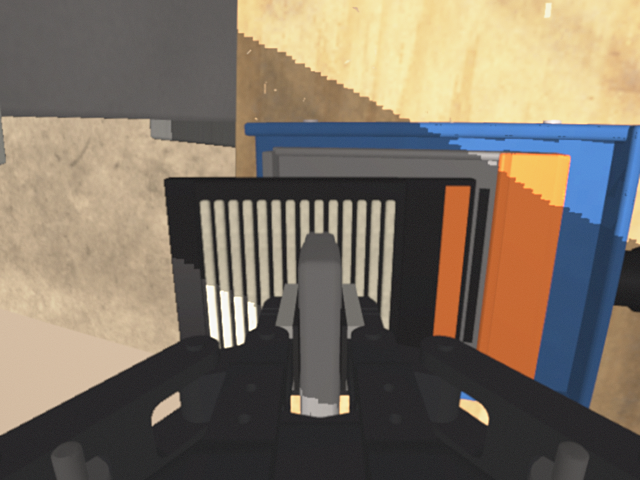

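The view shows the cassette squared to the housing, with its stripe at (455,260) about 10 mm short of the lip border at (490,250), and about even cheek room. Next I lower it and feel for the seat.

```bash
python3 -m handwheel '[{"fingers":0,"xyz":[0,2.5,8.6],"twist":[0,0,0]},{"fingers":0,"xyz":[0,2,7],"twist":[0,0,0]},{"fingers":0,"xyz":[0,0,0],"twist":[0,0,0]},{"fingers":0,"xyz":[0,0,0],"twist":[0,0,0]}]' | grep -E 'eef|force'
python3 -m handwheel '[{"fingers":0,"xyz":[0,0.6,1.9],"twist":[0,0,0]},{"fingers":0,"xyz":[0,0,0],"twist":[0,0,0]},{"fingers":0,"xyz":[0,0,0],"twist":[0,0,0]}]' | grep -E 'eef|force'
python3 -m handwheel '[{"fingers":0,"xyz":[0,0.6,1.9],"twist":[0,0,0]},{"fingers":0,"xyz":[0,0,0],"twist":[0,0,0]},{"fingers":0,"xyz":[0,0,0],"twist":[0,0,0]}]' | grep -E 'eef|force'
python3 -c "
from h import *
tongue()"
```

```text
eef_pos: [487.5, -169.2, 96.7]
contact_force: [0.7, -0.6, -3.4]
grip_force: 60.2
eef_pos: [488.1, -169.5, 95.2]
contact_force: [-0.2, -0.3, -2.9]
grip_force: 60.2
eef_pos: [488.1, -169.4, 93.2]
contact_force: [0.3, 0.1, -3.0]
grip_force: 60.2
t 6.52 low [21.5  0.5 28.5] up [23.1  0.5 34.3] plain [-103.4    0.3   64.8] rel [-1.00e-02  1.62e+01  1.10e-01] F(h) [ 0.3  0.1 -3. ] M [ 0.08 -0.42  0.01] w 0.145 60
```

```bash
python3 -m handwheel '[{"fingers":0,"xyz":[0,0.4,1.4],"twist":[0,0,0]},{"fingers":0,"xyz":[0,0,0],"twist":[0,0,0]},{"fingers":0,"xyz":[0,0,0],"twist":[0,0,0]}]' | grep -E 'eef|ct_force'
python3 -m handwheel '[{"fingers":0,"xyz":[0,0.4,1.4],"twist":[0,0,0]},{"fingers":0,"xyz":[0,0,0],"twist":[0,0,0]},{"fingers":0,"xyz":[0,0,0],"twist":[0,0,0]}]' | grep -E 'eef|ct_force'
python3 -m handwheel '[{"fingers":0,"xyz":[0,0.4,1.4],"twist":[0,0,0]},{"fingers":0,"xyz":[0,0,0],"twist":[0,0,0]},{"fingers":0,"xyz":[0,0,0],"twist":[0,0,0]}]' | grep -E 'eef|ct_force'
python3 -c "
from h import *
tongue()"
```

```text
eef_pos: [488.1, -169.5, 91.7]
contact_force: [0.3, 0.1, -3.3]
eef_pos: [488.1, -169.4, 90.2]
contact_force: [0.1, 0.2, -3.2]
eef_pos: [488.2, -169.5, 89.2]
contact_force: [-0.5, -0.5, 0.7]
t 7.27 low [21.5  0.4 24.6] up [23.2  0.4 30.3] plain [-1.033e+02  1.000e-01  6.080e+01] rel [-0.03 16.19  0.11] F(h) [-0.5 -0.4  0.7] M [ 0.06 -0.22 -0.05] w 0.148 61
```

```bash
python3 -m handwheel '[{"fingers":0,"xyz":[0,-0.4,-1.5],"twist":[0,0,0]},{"fingers":0,"xyz":[0,2.9,-0.83],"twist":[0,0,0]},{"fingers":0,"xyz":[0,2.9,-0.83],"twist":[0,0,0]},{"fingers":0,"xyz":[0,2.9,-0.83],"twist":[0,0,0]},{"fingers":0,"xyz":[0,0,0],"twist":[0,0,0]}]' | grep -E 'ct_force'
python3 -c "
from h import *
tongue()"
python3 -m handwheel '[{"fingers":0,"xyz":[0,2.9,-0.83],"twist":[0,0,0]},{"fingers":0,"xyz":[0,2.9,-0.83],"twist":[0,0,0]},{"fingers":0,"xyz":[0,0,0],"twist":[0,0,0]}]' | grep -E 'ct_force'
python3 -c "
from h import *
tongue()"
python3 -m handwheel '[{"fingers":0,"xyz":[0,1.9,-0.55],"twist":[0,0,0]},{"fingers":0,"xyz":[0,1.9,-0.55],"twist":[0,0,0]},{"fingers":0,"xyz":[0,0,0],"twist":[0,0,0]}]' | grep -E 'ct_force'
python3 -c "
from h import *
tongue()"
```

```text
contact_force: [0.6, -0.1, -3.9]
t 7.68 low [31.5  0.4 25.6] up [33.1  0.4 31.4] plain [-93.4   0.2  61.8] rel [-0.02 16.16  0.13] F(h) [ 0.6 -0.1 -3.9] M [ 0.01 -0.45  0.04] w 0.15 60
contact_force: [-0.4, 0.6, -3.1]
t 7.93 low [37.4  0.5 25.7] up [39.   0.5 31.4] plain [-87.5   0.2  61.9] rel [-0.02 16.16  0.12] F(h) [-0.3  0.6 -3.1] M [ 0.02 -0.49  0.06] w 0.149 60
contact_force: [-0.1, -0.5, -3.2]
t 8.18 low [41.   0.5 25.8] up [42.7  0.5 31.5] plain [-83.8   0.2  62. ] rel [-0.02 16.17  0.12] F(h) [-0.1 -0.5 -3.2] M [ 0.03 -0.45  0.  ] w 0.152 60
```

```bash
python3 -m handwheel '[{"fingers":0,"xyz":[0,1.9,-0.55],"twist":[0,0,0]},{"fingers":0,"xyz":[0,1.9,-0.55],"twist":[0,0,0]},{"fingers":0,"xyz":[0,0,0],"twist":[0,0,0]}]' | grep -E 'ct_force'
python3 -m handwheel '[{"fingers":0,"xyz":[0,1.4,-0.4],"twist":[0,0,0]},{"fingers":0,"xyz":[0,1.4,-0.4],"twist":[0,0,0]},{"fingers":0,"xyz":[0,0,0],"twist":[0,0,0]}]' | grep -E 'ct_force'
python3 -m handwheel '[{"fingers":0,"xyz":[0,1.4,-0.4],"twist":[0,0,0]},{"fingers":0,"xyz":[0,0,0],"twist":[0,0,0]},{"fingers":0,"xyz":[0,0,0],"twist":[0,0,0]}]' | grep -E 'ct_force'
python3 -c "
from h import *
tongue()"
```

```text
contact_force: [0.5, 0.4, -3.5]
contact_force: [0.8, -0.2, -2.4]
contact_force: [1.0, 0.1, -2.9]
t 8.93 low [49.   0.5 25.7] up [50.6  0.5 31.5] plain [-75.9   0.3  62. ] rel [-1.000e-02  1.619e+01  1.100e-01] F(h) [ 1.   0.  -2.9] M [ 0.07 -0.5   0.  ] w 0.153 60
```

```bash
for i in 1; do :; done; python3 -m handwheel '[{"fingers":0,"xyz":[0,1.4,-0.4],"twist":[0,0,0]},{"fingers":0,"xyz":[0,0,0],"twist":[0,0,0]},{"fingers":0,"xyz":[0,0,0],"twist":[0,0,0]}]' | grep -E 'ct_force'
python3 -m handwheel '[{"fingers":0,"xyz":[0,1.4,-0.4],"twist":[0,0,0]},{"fingers":0,"xyz":[0,0,0],"twist":[0,0,0]},{"fingers":0,"xyz":[0,0,0],"twist":[0,0,0]}]' | grep -E 'ct_force'
python3 -m handwheel '[{"fingers":0,"xyz":[0,1,-0.3],"twist":[0,0,0]},{"fingers":0,"xyz":[0,0,0],"twist":[0,0,0]},{"fingers":0,"xyz":[0,0,0],"twist":[0,0,0]}]' | grep -E 'ct_force'
python3 -c "
from h import *
tongue()"
```

```text
contact_force: [-0.2, -0.5, -3.1]
contact_force: [0.2, 0.2, -3.5]
contact_force: [0.1, -0.6, -4.1]
t 9.68 low [52.9  0.5 25.7] up [54.6  0.5 31.5] plain [-72.    0.3  62. ] rel [-1.00e-02  1.62e+01  1.10e-01] F(h) [ 0.  -0.6 -4.1] M [ 0.04 -0.38 -0.02] w 0.153 60
```

```bash
python3 -m handwheel '[{"fingers":0,"xyz":[0,1,-0.3],"twist":[0,0,0]},{"fingers":0,"xyz":[0,0,0],"twist":[0,0,0]},{"fingers":0,"xyz":[0,0,0],"twist":[0,0,0]}]' | grep -E 'ct_force'
python3 -m handwheel '[{"fingers":0,"xyz":[0,1,-0.3],"twist":[0,0,0]},{"fingers":0,"xyz":[0,0,0],"twist":[0,0,0]},{"fingers":0,"xyz":[0,0,0],"twist":[0,0,0]}]' | grep -E 'ct_force'
python3 -m handwheel '[{"fingers":0,"xyz":[0,1,-0.3],"twist":[0,0,0]},{"fingers":0,"xyz":[0,0,0],"twist":[0,0,0]},{"fingers":0,"xyz":[0,0,0],"twist":[0,0,0]}]' | grep -E 'ct_force'
python3 -c "
from h import *
tongue()"
```

```text
contact_force: [-0.4, 0.4, -3.4]
contact_force: [-4.6, 0.0, -1.0]
contact_force: [-5.7, -0.5, 0.5]
t 10.43 low [53.9  0.7 25.6] up [55.6  0.7 31.4] plain [-70.8   0.4  62.4] rel [-1.000e-02  1.642e+01  1.100e-01] F(h) [-5.7 -0.1  0.5] M [-0.15  0.96 -0.03] w 0.15 61
```

```bash
python3 -m handwheel '[{"fingers":0,"xyz":[0,-0.5,1],"twist":[0,0,0]},{"fingers":0,"xyz":[0,0,0],"twist":[0,0,0]},{"fingers":0,"xyz":[0,0,0],"twist":[0,0,0]}]' | grep -E 'ct_force'
python3 -m handwheel '[{"fingers":0,"xyz":[0,-1.45,2.25],"twist":[-2,0,0]},{"fingers":0,"xyz":[0,0,0],"twist":[0,0,0]},{"fingers":0,"xyz":[0,-1.45,2.25],"twist":[-2,0,0]},{"fingers":0,"xyz":[0,0,0],"twist":[0,0,0]},{"fingers":0,"xyz":[0,0,0],"twist":[0,0,0]}]' | grep -E 'ct_force'
python3 -c "
from h import *
tongue()"
```

```text
contact_force: [-5.1, -0.0, 0.3]
contact_force: [-6.0, 0.3, 0.3]
t 11.1 low [54.3  1.  24.8] up [55.6  1.  30.7] plain [-72.7   0.7  52.6] rel [ 0.03 12.33  0.1 ] F(h) [-5.9  0.8  0.3] M [ 0.12  1.02 -0.05] w 0.153 61
```

```bash
python3 -m handwheel '[{"fingers":0,"xyz":[0,-1.6,2.25],"twist":[-2,0,0]},{"fingers":0,"xyz":[0,0,0],"twist":[0,0,0]},{"fingers":0,"xyz":[0,0,0],"twist":[0,0,0]}]' | grep -E 'ct_force'
python3 -m handwheel '[{"fingers":0,"xyz":[0,-1.6,2.25],"twist":[-2,0,0]},{"fingers":0,"xyz":[0,0,0],"twist":[0,0,0]},{"fingers":0,"xyz":[0,0,0],"twist":[0,0,0]}]' | grep -E 'ct_force'
python3 -c "
from h import *
tongue()"
```

```text
contact_force: [-5.9, 0.6, -0.6]
contact_force: [-5.7, 0.8, -0.3]
t 11.6 low [54.6  1.1 24.8] up [55.5  1.1 30.7] plain [-74.    0.9  43.6] rel [0.05 8.33 0.11] F(h) [-5.6  1.3 -0.3] M [ 0.17  0.99 -0.04] w 0.155 61
```

```bash
python3 -m handwheel '[{"fingers":0,"xyz":[0,-1.6,2.25],"twist":[-2,0,0]},{"fingers":0,"xyz":[0,0,0],"twist":[0,0,0]},{"fingers":0,"xyz":[0,0,0],"twist":[0,0,0]}]' | grep -E 'ct_force'
python3 -m handwheel '[{"fingers":0,"xyz":[0,-0.8,1.12],"twist":[-1,0,0]},{"fingers":0,"xyz":[0,0,0],"twist":[0,0,0]},{"fingers":0,"xyz":[0,0,0],"twist":[0,0,0]}]' | grep -E 'ct_force'
python3 -c "
from h import *
tongue()"
```

```text
contact_force: [-5.1, 1.7, -0.0]
contact_force: [-5.2, 1.1, 1.8]
t 12.1 low [54.9  1.2 24.8] up [55.5  1.2 30.8] plain [-74.5   0.9  37. ] rel [0.06 5.35 0.12] F(h) [-5.1  1.6  1.8] M [ 0.26  1.2  -0.01] w 0.155 61
```

```bash
python3 -m handwheel '[{"fingers":0,"xyz":[0,-0.8,1.12],"twist":[-1,0,0]},{"fingers":0,"xyz":[0,0,0],"twist":[0,0,0]},{"fingers":0,"xyz":[0,0,0],"twist":[0,0,0]}]' | grep -E 'ct_force'
python3 -m handwheel '[{"fingers":0,"xyz":[0,-0.8,1.12],"twist":[-1,0,0]},{"fingers":0,"xyz":[0,0,0],"twist":[0,0,0]},{"fingers":0,"xyz":[0,0,0],"twist":[0,0,0]}]' | grep -E 'ct_force'
python3 -c "
from h import *
tongue()"
```

```text
contact_force: [-6.0, 2.0, 0.9]
contact_force: [-7.2, 0.9, -0.5]
t 12.6 low [55.   1.2 24.7] up [55.4  1.1 30.7] plain [-74.7   0.9  32.3] rel [0.06 3.35 0.12] F(h) [-7.1  1.5 -0.5] M [ 0.31  1.07 -0.04] w 0.147 61
```

```bash
python3 -m handwheel '[{"fingers":0,"xyz":[0,-1.1,1.12],"twist":[-1,0,0]},{"fingers":0,"xyz":[0,0,0],"twist":[0,0,0]},{"fingers":0,"xyz":[0,0,0],"twist":[0,0,0]}]' | grep -E 'ct_force'
python3 -m handwheel '[{"fingers":0,"xyz":[0,-0.8,1.12],"twist":[-1,0,0]},{"fingers":0,"xyz":[0,0,0],"twist":[0,0,0]},{"fingers":0,"xyz":[0,0,0],"twist":[0,0,0]}]' | grep -E 'ct_force'
python3 -c "
from h import *
tongue()"
```

```text
contact_force: [-6.2, 1.1, -0.6]
contact_force: [-5.1, 1.4, -0.4]
t 13.1 low [55.2  1.2 24.8] up [55.4  1.1 30.8] plain [-74.7   0.9  27.7] rel [0.07 1.3  0.12] F(h) [-4.9  1.9 -0.4] M [ 0.32  0.91 -0.05] w 0.154 61
```

```bash
python3 -m handwheel '[{"fingers":0,"xyz":[0,-0.8,1.12],"twist":[-1,0,0]},{"fingers":0,"xyz":[0,0,0],"twist":[0,0,0]},{"fingers":0,"xyz":[0,0,0],"twist":[0,0,0]}]' | grep -E 'ct_force'
python3 -m handwheel '[{"fingers":0,"xyz":[0,-0.4,0.6],"twist":[-0.5,0,0]},{"fingers":0,"xyz":[0,0,0],"twist":[0,0,0]},{"fingers":0,"xyz":[0,0,0],"twist":[0,0,0]}]' | grep -E 'ct_force'
python3 -c "
from h import *
tongue()"
```

```text
contact_force: [-4.4, 3.3, -0.8]
contact_force: [-5.3, 1.7, 0.7]
t 13.6 low [55.4  1.1 24.9] up [55.4  1.1 30.9] plain [-74.6   0.9  24.5] rel [ 0.07 -0.21  0.12] F(h) [-5.1  2.2  0.7] M [ 0.42  1.17 -0.08] w 0.149 61
```

```bash
python3 -m handwheel '[{"fingers":0,"xyz":[0,-0.4,0.9],"twist":[-0.5,0,0]},{"fingers":0,"xyz":[0,0,0],"twist":[0,0,0]},{"fingers":0,"xyz":[0,0,0],"twist":[0,0,0]}]' | grep -E 'ct_force'
python3 -c "
from h import *
tongue()
q,e=snap('wrist','w4');q2,_=snap('scene','s4')
cv2.imwrite('pics/c4.png',np.hstack([cv2.resize(q,(400,300)),cv2.resize(q2[210:315,300:440],(400,300),interpolation=2)])[:,:,::-1])"
```

```text
contact_force: [-6.0, 4.3, 6.8]
t 13.85 low [55.8  1.1 25.6] up [55.7  1.1 31.6] plain [-74.2   0.8  23.9] rel [ 0.04 -0.75  0.14] F(h) [-5.6  4.8  6.8] M [ 0.68  1.83 -0.05] w 0.154 62
```

View pics/c4.png

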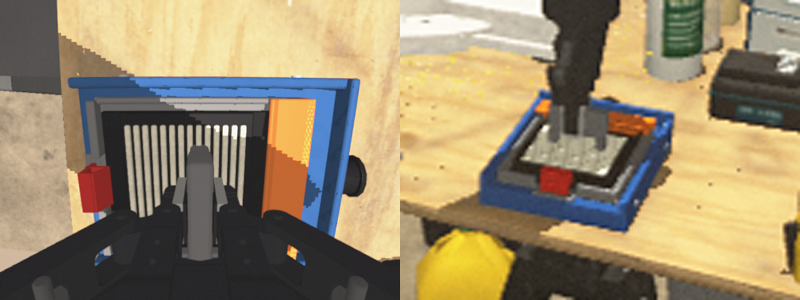

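In the wrist half the cassette lies flat under the lip, with the red catch against its plain edge at (95,188). The scene half agrees. I'll measure the catch against its earlier position.

Run:
```python
from h import *
s=manip.read_state();c=manip.camera_info('wrist');d=np.load('pics/w4_d.npy');p=cv2.imread('pics/w4.png')
q=s['orientation'];T=Ro.from_quat([q[1],q[2],q[3],q[0]]).as_matrix();M=np.array(c['mount'])
v,u=[a.ravel() for a in np.mgrid[0:480,0:640]];r=rays('wrist',np.c_[u,v])*d[v,u][:,None]
L=((r@M[:3,:3].T+M[:3,3])@T.T+s['eef_pos']-HO)@HR
h,S,V=[a.ravel() for a in cv2.split(cv2.cvtColor(p,cv2.COLOR_BGR2HSV))]
m=L[((h<4)|(h>175))&(S>150)&(u<220)&(v<360)]
print(len(m),np.percentile(m,[2,25,50,75,98],axis=0).round(1))
for z in range(28,52,3):
    k=m[abs(m[:,2]-z)<1.5]
    if len(k)>5: print(z,np.percentile(k[:,0],[3,97]).round(1))
d=np.load('pics/top_d.npy');p=cv2.imread('pics/top.png');hh=cv2.cvtColor(p,cv2.COLOR_BGR2HSV)
vv,uu=np.nonzero(((hh[...,0]<4)|(hh[...,0]>175))&(hh[...,1]>150));k=(uu>380)&(uu<420)&(vv>280)&(vv<305);uu,vv=uu[k],vv[k]
K=(world('top',np.c_[uu,vv],d[vv,uu])-HO)@HR
print('before',np.percentile(K,[2,50,98],axis=0).round(1))
b=L[(V<70)&(u>185)&(u<240)&(v>190)&(v<330)];print('black plain edge z',np.percentile(b,[10,50,90],axis=0).round(1))
w=L[(S<50)&(V>140)&(u>200)&(u<400)&(v>200)&(v<300)]
w=w[abs(w[:,2]-38)<6];A=np.c_[w[:,:2],np.ones(len(w))];print('pleat slope deg',np.degrees(np.linalg.lstsq(A,w[:,2],rcond=None)[0][:2]),len(w))
```

```text
3540 [[-86.2 -13.   31. ]
 [-82.1  -5.5  38.6]
 [-77.    2.3  44.6]
 [-73.7   9.8  46.3]
 [-70.7  13.7  47.5]]
28 [-85.7 -72. ]
31 [-85.8 -71.2]
34 [-84.3 -70.4]
37 [-84.  -70.6]
40 [-83.9 -72.1]
43 [-83.7 -73.5]
46 [-86.4 -75.7]
49 [-85.3 -76.1]
before [[-88.1 -17.7  29.1]
 [-81.1  -1.7  46.5]
 [-73.6  11.1  51.6]]
black plain edge z [[-66.4 -10.6  29.4]
 [-60.   16.6  34.7]
 [-47.1  43.7  36.4]]
pleat slope deg [ 0.04585185 -0.08377489] 9633
```

The nose now overlaps the plain edge by about 4 mm and the pleats are level, so the catch is shut. I'll unload, open and retreat.

```bash
python3 -m handwheel '[{"fingers":0,"xyz":[0,-0.8,-0.9],"twist":[0.5,0,0]},{"fingers":0,"xyz":[0,-0.5,0],"twist":[0,0,0]},{"fingers":0,"xyz":[0,0,0],"twist":[0,0,0]}]' | grep -E 'ct_force'
python3 -m handwheel '[{"fingers":30,"xyz":[0,0,0],"twist":[0,0,0]},{"fingers":40,"xyz":[0,0,0],"twist":[0,0,0]},{"fingers":40,"xyz":[0,0,0],"twist":[0,0,0]},{"fingers":40,"xyz":[0,0,0],"twist":[0,0,0]},{"fingers":40,"xyz":[0,0,0],"twist":[0,0,0]}]'
python3 -m handwheel '[{"fingers":40,"xyz":[0,0,-10],"twist":[0,0,0]},{"fingers":40,"xyz":[0,0,-30],"twist":[0,0,0]},{"fingers":40,"xyz":[0,0,-40],"twist":[0,0,0]},{"fingers":40,"xyz":[0,0,-20],"twist":[0,0,0]},{"fingers":40,"xyz":[0,0,0],"twist":[0,0,0]}]'
python3 - <<'E'
from h import *
q,e=snap('wrist','w5');q2,_=snap('scene','s5')
cv2.imwrite('pics/c5.png',np.hstack([cv2.resize(q,(400,300)),cv2.resize(q2[210:315,300:440],(400,300),interpolation=2)])[:,:,::-1])
s=manip.read_state();c=manip.camera_info('wrist');d=e;p=q
Q=s['orientation'];T=Ro.from_quat([Q[1],Q[2],Q[3],Q[0]]).as_matrix();M=np.array(c['mount'])
v,u=[a.ravel() for a in np.mgrid[0:480,0:640]];r=rays('wrist',np.c_[u,v])*d[v,u][:,None]
L=((r@M[:3,:3].T+M[:3,3])@T.T+s['eef_pos']-HO)@HR
h,S,V=[a.ravel() for a in cv2.split(cv2.cvtColor(p,cv2.COLOR_RGB2HSV))]
m=L[((h<4)|(h>175))&(S>150)&(L[:,0]<-60)&(L[:,0]>-95)&(abs(L[:,1])<25)]
print('catch x by z',[(z,np.percentile(m[abs(m[:,2]-z)<1.5][:,0],97).round(1)) for z in(31,34,37,40,43) if (abs(m[:,2]-z)<1.5).sum()>3])
w=L[(S<50)&(V>140)&(abs(L[:,0]+15)<45)&(abs(L[:,1])<45)&(abs(L[:,2]-38)<6)];A=np.c_[w[:,:2],np.ones(len(w))];print('pleat slope deg',np.degrees(np.linalg.lstsq(A,w[:,2],rcond=None)[0][:2]),np.median(w[:,2]))
E
```

```text
contact_force: [0.1, 0.6, -1.8]
t: 14.62
eef_pos: [504.8, -168.3, 73.5]
orientation: [0.002, 0.676, 0.737, 0.002]
contact_force: [-0.1, -1.0, 0.1]
width: 0.468
grip_force: 0.0
t: 15.03
eef_pos: [507.1, -169.7, 179.5]
orientation: [0.007, 0.675, 0.737, 0.004]
contact_force: [1.0, -0.1, -0.4]
width: 0.468
grip_force: 0.0
catch x by z [(31, np.float64(-73.8)), (34, np.float64(-74.8)), (37, np.float64(-76.1)), (40, np.float64(-78.0)), (43, np.float64(-79.9))]
pleat slope deg [-0.29339914  0.1877904 ] 33.477773152912306
```

View pics/c5.png

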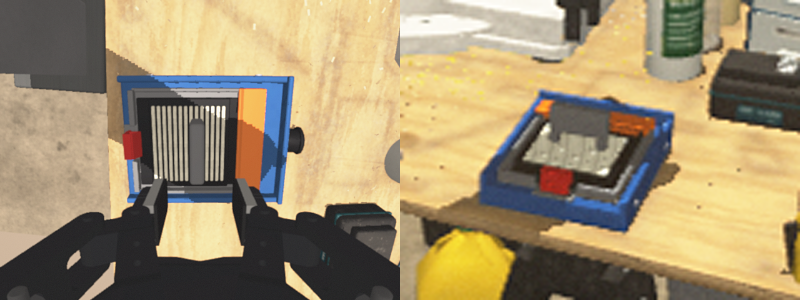

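The cassette is flat in the housing and released, with the gripper clear above it. The arm was still settling in that measurement, so I'll repeat it at rest, with the catch relative to the lip border and cassette.

```bash
python3 -m handwheel '[{"fingers":40,"xyz":[0,0,0],"twist":[0,0,0]},{"fingers":40,"xyz":[0,0,0],"twist":[0,0,0]},{"fingers":40,"xyz":[0,0,0],"twist":[0,0,0]}]' | grep eef
python3 - <<'E'
from h import *
s=manip.read_state();p,d=snap('wrist','w6');c=manip.camera_info('wrist')
Q=s['orientation'];T=Ro.from_quat([Q[1],Q[2],Q[3],Q[0]]).as_matrix();M=np.array(c['mount'])
v,u=[a.ravel() for a in np.mgrid[0:480,0:640]];r=rays('wrist',np.c_[u,v])*d[v,u][:,None]
L=((r@M[:3,:3].T+M[:3,3])@T.T+s['eef_pos']-HO)@HR
h,S,V=[a.ravel() for a in cv2.split(cv2.cvtColor(p,cv2.COLOR_RGB2HSV))]
m=L[((h<4)|(h>175))&(S>150)&(L[:,0]<-60)&(L[:,0]>-95)&(abs(L[:,1])<25)]
print('catch x by z',[(z,np.percentile(m[abs(m[:,2]-z)<1.5][:,0],97).round(1)) for z in range(28,50,3) if (abs(m[:,2]-z)<1.5).sum()>3])
o=L[(h>4)&(h<20)&(S>150)&(L[:,0]>20)&(L[:,0]<70)&(abs(L[:,1])<50)&(L[:,2]>30)&(L[:,2]<60)];print('lip',np.percentile(o,[2,50,98],axis=0).round(1))
b=L[(V<60)&(abs(L[:,2]-31)<6)&(L[:,0]<-40)&(L[:,0]>-85)&(L[:,1]>20)&(L[:,1]<45)];print('plain edge x',np.percentile(b[:,0],[1,3,10]).round(1),np.median(b[:,2]))
w=L[(S<50)&(V>140)&(abs(L[:,0]+15)<45)&(abs(L[:,1])<45)&(abs(L[:,2]-38)<6)];A=np.c_[w[:,:2],np.ones(len(w))];print('pleat',np.degrees(np.linalg.lstsq(A,w[:,2],rcond=None)[0][:2]),np.median(w[:,2]))
E
```

```text
eef_pos: [502.7, -167.6, 171.8]
catch x by z [(28, np.float64(-71.2)), (31, np.float64(-70.9)), (34, np.float64(-70.5)), (37, np.float64(-70.6)), (40, np.float64(-72.1)), (43, np.float64(-73.9)), (46, np.float64(-75.9)), (49, np.float64(-76.6))]
lip [[ 33.2 -41.9  41.6]
 [ 46.6   4.3  43.2]
 [ 60.   47.9  45.7]]
plain edge x [-73.8 -73.5 -72. ] 30.4213056194818
pleat [-0.00291954 -0.07893057] 38.10522911221079
```

```bash
python3 -c "
from cell import manip
print(manip.job_done())"
```

```text
the job is handed in; nothing more can be done
None
```

I hooked the cassette under the lip and swung it down flat with the catch shut over its edge (measured on camera), then let go and handed the job in; I have not seen the judge's verdict.

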